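# Unlatch and open the gate of a glass-offcut rack

## Robot

A 6-joint arm with a two-finger parallel gripper is mounted at the origin on the work surface. World frame = base frame: x ahead of the robot, y to its left, z up, the work surface at z = 0. Lengths are in mm, angles in rad, forces in N, time in s.
With the tool pointing down it reaches from about 300 to 775 mm from the base axis. Payload 14.6 kg.
Tool frame: the origin (TCP) lies midway between the tips of the shut fingers; the grasp point (between the pads) lies 19 mm behind it; z points along the fingers, y is the line along which they close (so a half turn about z gives the same grasp; the last joint's range is limited). The gripper opens to 85 mm and grips with 20 to 120 N. Pads are 22 mm wide; open, the fingers measure 114 mm over their backs; the gripper's body (76 mm by 85 mm) begins 54 mm behind the grasp point. The pads swing forward as they close: fully open they stand 13 mm farther back than shut.
Start: joints at [1.113, 0.3, 1.521, -0, 1.321, -0.067], TCP at [209.507, 508.524, 231.281] pointing down, gripper open.
Joint ranges: [-3.03, 3.03], [-0.79, 2.21], [0.23, 2.52], [-1.04, 4.18], [0, 3.07], [-2.55, 2.55]. Speed limits (rad/s): [2.22, 2.22, 2.57, 3.14, 3.14, 3.14].

## Interface

Orientations are given as a rotation vector (axis times angle).
In Python, from rig import bot gives the robot as it stands.
- The arm moves only by the tool drive_tool, never from a script. Its argument "deltas" is a list of rows, each a list of 7 numbers: the finger opening in mm, from 0 to 85.4, then the shift along the world's x, y, z in mm, then the turn, a rotation vector about the world's x, y, z in degrees. In form: [[grip, tx, ty, tz, ax, ay, az], ...]. A call has 1 to 5 rows; each row shifts and turns the commanded pose from where the row before left it; what a row does not reach is not made up. A row lasts 1/12 s, in which the tool goes at most 41.7 mm and 7.16 degrees, less where a joint would pass 70% of its speed; a pose out of reach is approached as far as the arm can. A call with a gripper value outside its range is refused whole. The fingers move at their own pace and stop on an object; "squeeze" is the grip in N (left out, the last holds). Time passes only in rows, so rows that do not move let the fingers close. It gives the time, the measured TCP pose, the force, the opening and the grip force at its end, in the units of the state.
- bot.read_state(): the state, without advancing time (a new reading comes with each control period).
- bot.capture(name): name is "scene" or "side" or "wrist"; returns the picture (420x560x3 uint8, blue, green, red); there is no depth.
- bot.camera_params(name): a dict with "fov_y" (degrees; the focal length in pixels is half the picture's height over the tangent of half this angle, whatever the lens; pixels are square), "cx", "cy" (the principal point, pixels), "rvec" (rotation vector, rad) and "tvec" (3), from world to camera coordinates, as OpenCV has them. Camera axes: x right, y down, z forward; pixel columns grow to the right and rows downward; lengths in mm; the calibration is good to about 2 mm. A picture is of the moment at which its call begins: read the wrist's pose just before it. camera_params takes no time and is no camera call; for the wrist camera it gives the pose at the moment of the call.
- bot.hand_in(): hands the job in; it is judged then, once.
Trained networks look in the newest picture that a camera, given by its name, has taken for a name from the list of things; names that differ only in an ending like _2 or _b are one class to them, and where a whole thing is asked for, a point or a joint stands for the part that bears it (a point fixed in the world has none). Each returns a list of dicts, best first, with "confidence" (0 to 1); they miss things now and then, are a little off and sometimes report something else, mostly with a low value. They report only what shows in the picture. A call takes as long as a camera call.
- bot.boxes_of(camera, name): "at" ([x, y, z] in mm, in world coordinates, good to about 4 mm: the middle of the surface that is visible of it).
The state is a dict: "time": time; "joints": joint angles; "qd": joint speeds; "joint_torque": joint torques, N m; "position": TCP position; "orientation": TCP orientation; "wrist_force": force on the tool from outside, world axes, zero at the start; "torque": the same for the moment, N m; "width": finger opening in mm; "gripper_force": force on a finger pad.
Only numpy, scipy, OpenCV 4.12 (cv2) and the standard library are available. Lean on these libraries where they do the work, as an engineer would, in place of code of your own. Each camera call takes 0.05 s, during which the arm holds its last target. There are 200 camera calls.

## Task

Open the slatted gate of the wooden glass rack. Press the latch's thumb lever with your fingertips, feeling for the height at which the bar can be drawn out through the gap in its keeper - lifted clear of the lower lip, yet not so far that it catches behind the upper jaw - and hold it there while you draw the gate out. Then swing the gate wide open, until it stands square to the rack's front or a little beyond, and leave it standing there with the lever let go. Do not force the lever or fling the gate, and leave the jar, pliers and wood block where they are.

Things in the scene. Friction and masses are not known exactly. Their poses are not given: they have to be found in the camera images.
- rack: Bench-top rack of pale wood, fixed to the bench, 230 x 290 mm, 170 mm high, with coloured glass sheets on edge. Origin: middle of its underside at bench level, z up. The gate closes its front, facing along the rack's own -x. Hinge post at the rack's y = +117 mm, latch post at y = -125 mm. The bar's keeper, a C of dark steel, stands on the latch post's front
- gate (a joint): Gate angle, rad: 0 closed; grows as the free edge swings out along the rack's -x, clockwise seen from above; stop at 1.8. Slatted wooden gate 200 mm wide, 16 mm thick, 24 to 164 mm above the bench. Stays where it is left (friction, about 1.5 N at the lever). While the bar is caught it moves only about 0.02 rad; past 0.12 rad the bar is out of the keeper
- gate_hinge (a point): On the gate's upright hinge axis, 152 mm above the bench, at x = -100, y = +100 mm in the rack's frame
- gate_free_edge (a point): Top of the gate's free edge, 200 mm from the hinge axis, 164 mm above the bench
- latch (a joint): Tilt of the latch rocker, rad: 0 bar level; grows as the thumb lever is pressed down; stop at 0.42. The bar passes the keeper's gap only in a band of tilts about 0.06 rad wide (3 to 4 mm of lever travel), centred anywhere from 0.13 to 0.34, as the keeper is set higher or lower each time. Falls back by its weight when let go; holding the lever down takes about 1 to 4 N
- latch_pivot (a point): Pivot of the rocker on the gate's front, 145 mm from the gate's hinge axis, 140 mm above the bench. The bar, 10 mm thick and 20 mm high, runs 112 mm from here away from the hinge, behind the keeper's 5 mm thick lip and jaw, 82 to 96 mm from the pivot, with 4 mm of play. The gap between lip and jaw is 28 mm high; its middle lies 12 to 30 mm above the pivot's level
- thumb_pad: Thumb lever: dark steel plate 50 x 50 mm before the gate, with 12 mm high lips along its edges nearest and farthest from the gate: a channel 44 mm wide for closed fingertips. Origin: centre of its floor, 58 mm from the pivot, 156 mm above the bench, 24 mm lower at the stop. x to the gate, y to the hinge, z up. Floor slopes up to the hinge 0.21 rad at rest, down 0.21 at the stop
- jar: Glass jar with a metal lid, 60 mm across, 75 mm high, loose bystander; origin at the middle of its underside
- pliers: Pliers with black handles lying on the bench, 165 mm long, 76 mm wide, 17 mm high, loose bystander; origin on the bench below its middle
- wood_block: Offcut of pale wood, 110 x 45 x 30 mm, loose bystander; origin at the middle of its underside

How it is judged:
By the outcome, as a careful person would: the job done as asked, in the order asked, and still so for the second after the job is handed in, with the robot touching nothing.
It also fails if it takes over 45 s, if anything falls off the work surface, if the arm or the gripper's body presses on something with over 40 N, if the wrist force passes 120 N, or if a joint passes its speed limit or range.

## Working session

There is one attempt and no reset: what is moved stays moved. The work goes in short steps, Python scripts to look and compute and a tool call to move; the robot and the scene stay as the last step left them, time stands still between calls to the robot, and variables do not carry over. Pictures are saved under pics/ and viewed, at most 10 in all, crops included, and the job is handed in when it is done.

Besides the shell and the picture viewer there is one more tool, called after "Emit:" as a command line: name --pt "numbers of a row" for each row, then --argument value for the rest. drive_tool: Moves the arm, as the interface text tells. Its arguments: {"type":"object","properties":{"deltas":{"type":"array"},"squeeze":{"type":"number"}},"required":["deltas"]}

```bash
mkdir -p pics; ls; cat > h.py <<'E'
import numpy as np, cv2
from rig import bot
def P(n):
    c=bot.camera_params(n); f=210/np.tan(np.radians(c["fov_y"])/2)
    return np.array([[f,0,c["cx"]],[0,f,c["cy"]],[0,0,1]]),np.array(c["rvec"],float),np.array(c["tvec"],float)
def proj(n,X):
    K,r,t=P(n); return cv2.projectPoints(np.array(X,float).reshape(-1,3),r,t,K,None)[0].reshape(-1,2)
E
python3 - <<'E'
from h import *
a=bot.capture("scene");b=bot.capture("side")
cv2.imwrite("pics/a.png",a);cv2.imwrite("pics/b.png",b)
for c in("scene","side"):
  for n in["rack","gate","gate_hinge","gate_free_edge","latch","latch_pivot","thumb_pad","jar","pliers","wood_block"]:
    print(c,n,[(np.round(d["at"]).tolist(),round(d["confidence"],2)) for d in bot.boxes_of(c,n)[:2]])
s=bot.read_state();print(s)
E
```

```text
pics
scene rack []
scene gate [([613.0, 17.0, 125.0], 0.72)]
scene gate_hinge [([611.0, 16.0, 130.0], 0.58)]
scene gate_free_edge [([615.0, 19.0, 129.0], 0.87)]
scene latch [([617.0, -18.0, 154.0], 0.61)]
scene latch_pivot [([618.0, -18.0, 162.0], 0.89), ([611.0, 18.0, 127.0], 0.18)]
scene thumb_pad [([607.0, -28.0, 158.0], 0.62), ([620.0, -18.0, 156.0], 0.29)]
scene jar [([387.0, 90.0, 33.0], 0.82), ([612.0, 16.0, 129.0], 0.47)]
scene pliers [([607.0, -242.0, 12.0], 0.66)]
scene wood_block [([421.0, -205.0, 28.0], 0.69), ([616.0, 17.0, 125.0], 0.25)]
side rack []
side gate [([605.0, 6.0, 108.0], 0.98)]
side gate_hinge [([600.0, 3.0, 107.0], 0.8)]
side gate_free_edge [([600.0, 6.0, 108.0], 0.83)]
side latch [([625.0, -4.0, 148.0], 0.87)]
side latch_pivot [([633.0, -6.0, 153.0], 0.58)]
side thumb_pad [([597.0, -23.0, 159.0], 0.83)]
side jar [([369.0, 58.0, 51.0], 0.64)]
side pliers [([590.0, -253.0, 17.0], 0.64)]
side wood_block [([404.0, -223.0, 29.0], 0.7)]
{'time': 1.1, 'joints': array([ 1.11339725e+00,  2.99906482e-01,  1.52097589e+00,  3.19953698e-05,
        1.32066793e+00, -6.65852639e-02]), 'qd': array([-7.07889291e-04,  5.43586654e-04, -1.31934659e-04,  6.88098066e-04,
        7.13613288e-05,  1.06164621e-03]), 'joint_torque': array([-1.24843285e-03, -5.43357038e+01, -3.61979771e+01, -1.44520750e-04,
        6.44878473e-04, -4.13984947e-05]), 'position': array([209.50941187, 508.54198199, 231.28723277]), 'orientation': array([-6.09998103e-01, -3.08178317e+00, -7.68691700e-05]), 'wrist_force': array([ 0.04560398, -0.73813928, -0.2579205 ]), 'torque': array([ 0.00465334, -0.04175393,  0.02476262]), 'gripper_force': 0.0, 'width': 85.22507707011778}
```

View pics/a.png

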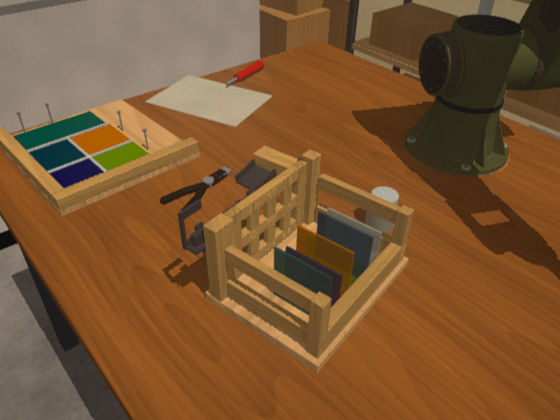

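View pics/b.png

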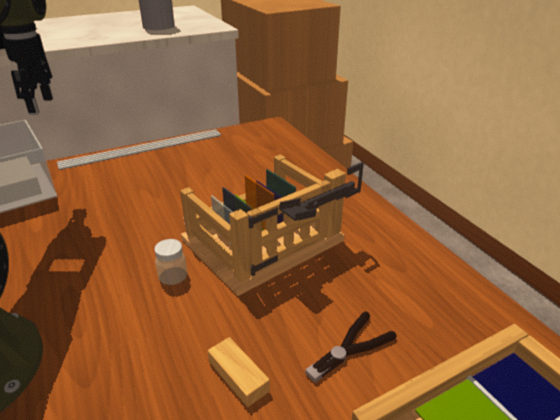

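```bash
python3 - <<'E'
import cv2
a=cv2.imread("pics/a.png")[140:360,150:420];b=cv2.imread("pics/b.png")[145:300,170:380]
cv2.imwrite("pics/c.png",cv2.resize(a,(729,594),interpolation=cv2.INTER_CUBIC))
cv2.imwrite("pics/d.png",cv2.resize(b,(798,589),interpolation=cv2.INTER_CUBIC))
E
```

```text
(no output)
```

View pics/c.png

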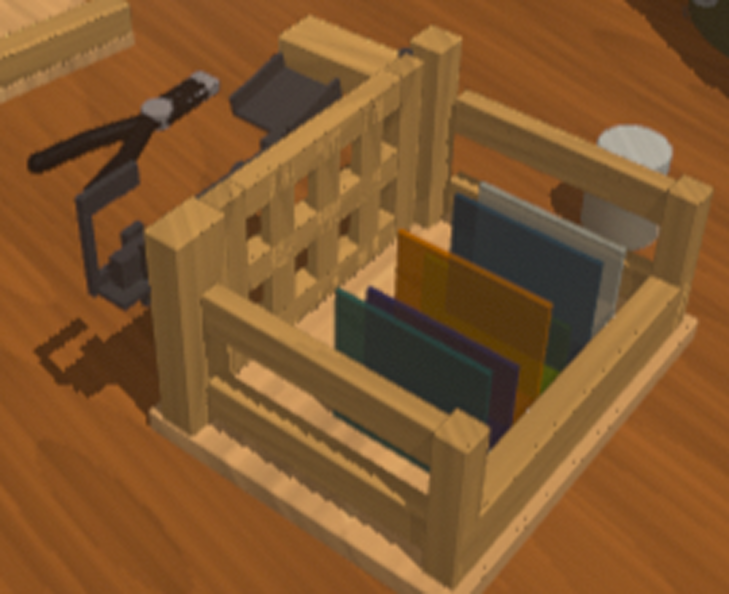

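View pics/d.png

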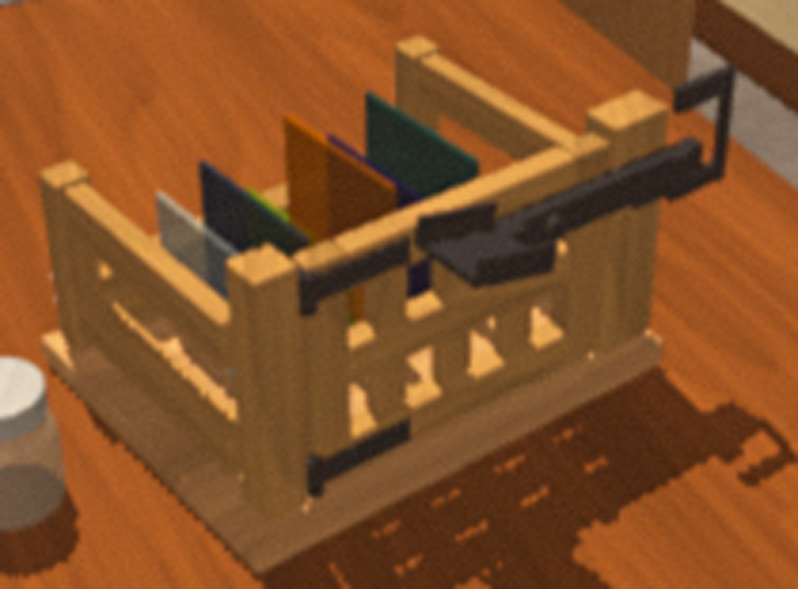

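```bash
cat >> h.py <<'E'
def ray(n,uv,z):
    K,r,t=P(n);R=cv2.Rodrigues(r)[0];C=-R.T@t
    d=R.T@np.linalg.solve(K,[uv[0],uv[1],1.]);return C+d*(z-C[2])/d[2]
E
python3 - <<'E'
from h import *
from scipy.optimize import least_squares as ls
O=[("side",(239.2,295.8),(-115,145)),("side",(343.7,240.3),(-115,-145)),("side",(182.2,241.5),(115,145)),
("scene",(206.3,297.6),(-115,-145)),("scene",(319,349),(115,-145)),("scene",(406,264.5),(115,145))]
pts=[(n,ray(n,uv,0)[:2],m) for n,uv,m in O]
for p in pts: print(p[0],p[1].round(),p[2])
def T(v,m): c,s=np.cos(v[2]),np.sin(v[2]); return np.array(v[:2])+np.array([[c,-s],[s,c]])@m
f=lambda v:np.concatenate([T(v,np.array(m))-p for _,p,m in pts])
best=min((ls(f,[600,30,y]) for y in(0,1.5,3,4.5)),key=lambda s:s.cost);v=best.x;print(v,best.fun.round(1))
np.save("rack.npy",v)
R=lambda x,y,z:list(T(v,np.array([x,y])))+[z]
print("pad approx",R(-100-45,100-145+58,156),"pivot",R(-115,-45,140),"hinge",R(-100,100,152))
for n in("side","scene"): 
  im=cv2.imread("pics/%s.png"%("b" if n=="side" else "a"))
  L=[R(-100,100,152),R(-100,-100,164),R(-108,-45,140),R(-145,13,156),R(-121,-45-96,152)]
  L+=[R(-145+a,13+b,156+.21*b) for a in(-25,25) for b in(-25,25)]
  for p in proj(n,L): cv2.circle(im,tuple(int(round(q*16)) for q in p),20,(0,0,255),-1,shift=4)
  cr=im[140:360,150:420] if n=="scene" else im[145:300,170:380]
  cv2.imwrite(f"pics/ov_{n}.png",cv2.resize(cr,None,fx=2.7,fy=2.7,interpolation=2)[:600])
a=cv2.imread("pics/ov_side.png");b=cv2.imread("pics/ov_scene.png")[:330,:230]
h=max(a.shape[0],b.shape[0]);o=np.zeros((h,a.shape[1]+b.shape[1],3),np.uint8);o[:a.shape[0],:a.shape[1]]=a;o[:b.shape[0],a.shape[1]:]=b
cv2.imwrite("pics/ov.png",o);print(o.shape)
E
```

```text
side [478. -35.] (-115, 145)
side [758.  27.] (-115, -145)
side [427. 183.] (115, 145)
scene [753.  24.] (-115, -145)
scene [677. 221.] (115, -145)
scene [426. 188.] (115, 145)
[586.44625849 101.46644914   1.79615772] [-7.3 -8.  -4.8 -5.1 -7.2 -1.7  0.2 -2.7 25.2 24.8 -6.2 -7.3]
pad approx [np.float64(606.1764853078847), np.float64(-42.77195819100014), 156] pivot [np.float64(656.006104498401), np.float64(-0.5699552607109695), 140] hinge [np.float64(511.3207799081996), np.float64(-18.350755249127232), 152]
(418, 797, 3)
```

View pics/ov.png

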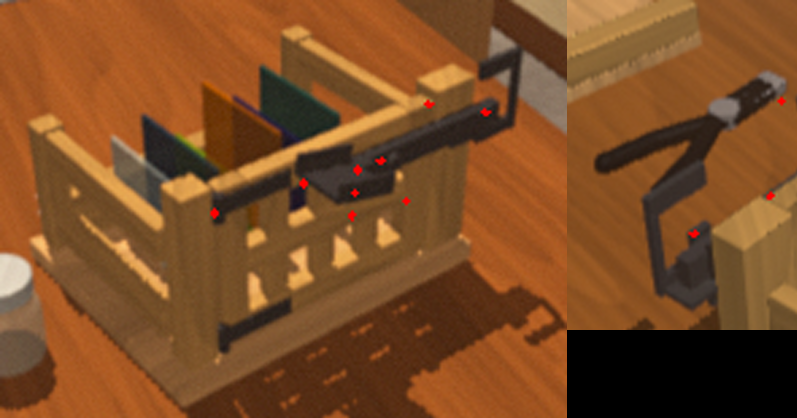

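```bash
cat > fit.py <<'E'
from h import *
from scipy.optimize import least_squares as ls
def T(v,m): c,s=np.cos(v[2]),np.sin(v[2]); return np.array(v[:2])+np.array([[c,-s],[s,c]])@np.array(m)
def R(v,x,y,z): return list(T(v,[x,y]))+[z]
E
python3 - <<'E'
from fit import *
O=[("side",(239.2,295.8),(-115,145)),("side",(343.7,240.3),(-115,-145)),("side",(182.2,241.5),(115,145)),
("scene",(206.3,297.6),(-115,-145)),("scene",(406,264.5),(115,145))]
pts=[(n,ray(n,uv,0)[:2],m) for n,uv,m in O]
f=lambda v:np.concatenate([T(v,m)-p for _,p,m in pts])
v=ls(f,[590,95,1.79]).x;print(v,f(v).round(1));np.save("rack.npy",v)
q=lambda *a:R(v,*a)
print("pad",np.round(q(-145,13,156)),"hinge",np.round(q(-100,100,152)),"free",np.round(q(-100,-100,164)))
L=[q(-100,100,152),q(-108,-100,164),q(-108,-45,140),q(-121,-45-96,152)]
L2=[q(-145+a,13+b,156+.21*b+(12 if 0 else 0)) for a in(-25,25) for b in(-25,25)]
ims=[]
for n,fn,(x0,x1,y0,y1) in(("side","b",(210,340,160,270)),("scene","a",(150,320,140,310))):
  s=400/(x1-x0);im=cv2.imread(f"pics/{fn}.png")[y0:y1,x0:x1];im=cv2.resize(im,None,fx=s,fy=s,interpolation=2)
  for i,p in enumerate(proj(n,L+L2)): cv2.circle(im,tuple(int((a-b)*s) for a,b in zip(p,(x0,y0))),3,(0,0,255) if i<4 else (0,255,0),-1)
  o=np.zeros((420,400,3),np.uint8);im=im[:420,:400];o[:im.shape[0],:im.shape[1]]=im;ims.append(o)
cv2.imwrite("pics/ov2.png",np.hstack(ims))
E
```

```text
[591.65178131 106.30090505   1.79046151] [-2.9 -2.5 -0.  -1.3 -1.5  4.   5.   1.2 -0.5 -1.5]
pad [611. -38. 156.] hinge [516. -13. 152.] free [711.  30. 164.]
```

View pics/ov2.png

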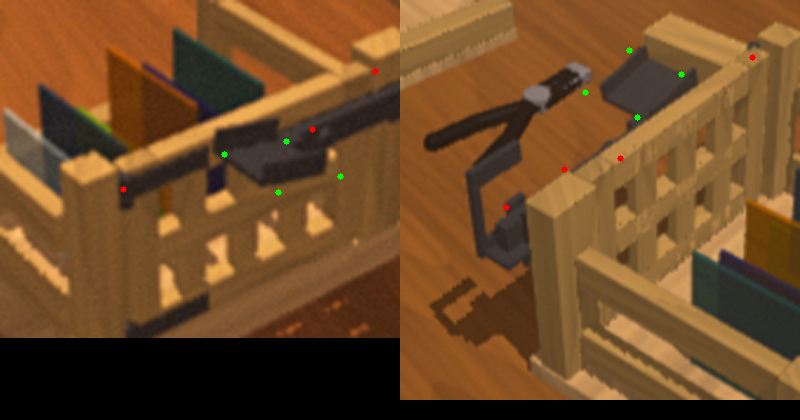

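```bash
python3 - <<'E'
from fit import *
v=np.load("rack.npy")
def pt(w,a,b,h):  # tilt about x: floor rises with +y
    s=.21;return R(v,w[0]+a,w[1]+b*np.cos(s)-h*np.sin(s),w[2]+b*np.sin(s)+h*np.cos(s))
k=130/400;m=170/400
O=[("side",(218*k+210,130*k+160),(25,25,12)),("side",(275*k+210,119*k+160),(25,-25,12)),("side",(262*k+210,177*k+160),(-25,25,12)),("side",(325*k+210,155*k+160),(-25,-25,12)),
("scene",(601*m-170+150,86*m+140),(-25,-25,12)),("scene",(640*m-20,47*m+140),(-25,25,12)),("scene",(653*m-20,108*m+140),(25,-25,12)),("scene",(696*m-20,71*m+140),(25,25,12))]
def f(w): return np.concatenate([proj(n,pt(w,*p))[0]-u for n,u,p in O])
r=ls(f,[-140,13,156]);print(r.x,f(r.x).round(1));print(R(v,*r.x))
E
```

```text
[-132.95439658   16.60913636  153.73863631] [-2.   1.2 -0.9  0.8  0.9 -2.3  0.3  0.3 -1.1  0.1  0.7 -0.7 -0.4  1.6
 -0.5 -0.8]
[np.float64(604.412897980475), np.float64(-27.077837193734197), np.float64(153.73863630773644)]
```

Emit:
drive_tool --pt "0 24 -33 0 0 0 -3.5" --pt "0 24 -33 0 0 0 -3.5" --pt "0 24 -33 0 0 0 -3.5" --pt "0 24 -33 0 0 0 -3.5" --pt "0 24 -33 0 0 0 -3.5" --squeeze 40

```text
time: 1.52
position: [330.2, 341.9, 231.4]
orientation: [1.075, 2.952, 0.001]
wrist_force: [1.4, 0.2, 1.4]
width: 25.3
gripper_force: 0.0
```

Emit:
drive_tool --pt "0 24 -33 0 0 0 -3.5" --pt "0 24 -33 0 0 0 -3.5" --pt "0 24 -33 0 0 0 -3.5" --pt "0 24 -33 0 0 0 -3.5" --pt "0 24 -33 0 0 0 -3.5"

```text
time: 1.93
position: [450.3, 176.6, 231.6]
orientation: [1.512, 2.753, 0.001]
wrist_force: [1.7, 0.8, -0.1]
width: 0.1
gripper_force: 0.0
```

Emit:
drive_tool --pt "0 24 -33 0 0 0 -3.5" --pt "0 24 -33 0 0 0 -3.5" --pt "0 24 -33 0 0 0 -3.5" --pt "0 24 -33 0 0 0 -3.5" --pt "0 24 -33 0 0 0 -3.5"

```text
time: 2.35
position: [570.4, 11.5, 231.4]
orientation: [1.914, 2.491, 0.0]
wrist_force: [0.7, 0.2, -0.3]
width: 0.1
gripper_force: 0.0
```

Emit:
drive_tool --pt "0 17 -19 -5 0 0 -2.3" --pt "0 17 -19 -15 0 0 0" --pt "0 0 0 -10 0 0 0" --pt "0 0 0 0 0 0 0"

```text
time: 2.68
position: [602.9, -25.3, 198.4]
orientation: [-1.959, -2.451, 0.004]
wrist_force: [-0.4, 0.4, -0.4]
width: 0.3
gripper_force: 0.0
```

```bash
python3 - <<'E'
from fit import *
v=np.load("rack.npy")
s=bot.read_state();print(s["position"],s["wrist_force"])
w=bot.capture("wrist");print([(d["at"],d["confidence"]) for d in bot.boxes_of("wrist","thumb_pad")])
for p in proj("wrist",[[604,-27,154],s["position"]]): print(p)
def pt(a,b): return R(v,-133+a,15+b,156+.21*b)
for a in(-25,25):
  for b in(-25,25):
    p=proj("wrist",pt(a,b))[0]; 
    if 0<p[0]<560 and 0<p[1]<420: cv2.circle(w,tuple(int(i) for i in p),3,(0,255,0),-1)
p=proj("wrist",s["position"]-[0,0,45])[0];cv2.circle(w,tuple(int(i) for i in p),3,(0,0,255),-1)
sd=cv2.resize(bot.capture("side")[130:270,180:380],(800,560))
cv2.imwrite("pics/w.png",w)
cv2.imwrite("pics/s1.png",sd)
E
```

```text
[602.94550476 -25.29700751 198.42785543] [-0.40693238  0.44077924 -0.39258574]
[([603.2, -20.4, 159.5], 0.95)]
[277.40317217 241.07316043]
[276.27592745 271.13784772]
```

View pics/w.png

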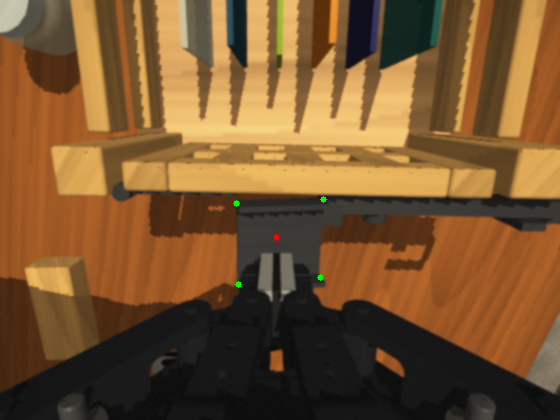

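Emit:
drive_tool --pt "0 0 -1 -17 0 0 0" --pt "0 0 0 -17 0 0 0" --pt "0 0 0 -5 0 0 0" --pt "0 0 0 0 0 0 0"

```text
time: 3.17
position: [603.0, -24.8, 162.0]
orientation: [-1.958, -2.455, 0.001]
wrist_force: [0.2, -0.2, 0.1]
width: -0.2
gripper_force: 0.0
```

Emit:
drive_tool --pt "0 0 0 -2 0 0 0" --pt "0 0 0 -2 0 0 0" --pt "0 0 0 -2 0 0 0" --pt "0 0 0 -2 0 0 0" --pt "0 0 0 0 0 0 0"

```text
time: 3.58
position: [603.5, -25.5, 154.4]
orientation: [1.96, 2.455, 0.0]
wrist_force: [-1.0, -0.1, 2.4]
width: 0.2
gripper_force: 1.1
```

Emit:
drive_tool --pt "0 0.5 -2.5 0 0 0 0" --pt "0 0.5 -2.5 0 0 0 0" --pt "0 0.5 -2 0 0 0 0" --pt "0 0 0 0 0 0 0"

```text
time: 3.92
position: [605.3, -32.9, 154.5]
orientation: [1.96, 2.455, 0.001]
wrist_force: [-0.4, 0.8, 2.6]
width: 0.1
gripper_force: 1.5
```

Emit:
drive_tool --pt "0 0.2 -1 0 0 0 0" --pt "0 0.2 -1 0 0 0 0" --pt "0 0.2 -1 0 0 0 0" --pt "0 0 0 0 0 0 0"

```text
time: 4.25
position: [605.7, -35.6, 154.3]
orientation: [1.96, 2.455, 0.0]
wrist_force: [0.2, 1.4, 3.5]
width: -0.1
gripper_force: 1.5
```

Emit:
drive_tool --pt "0 0.2 -1 0 0 0 0" --pt "0 0.2 -1 0 0 0 0" --pt "0 0.2 -1 0 0 0 0" --pt "0 0 0 0 0 0 0"

```text
time: 4.58
position: [606.1, -38.2, 154.3]
orientation: [-1.959, -2.455, -0.001]
wrist_force: [-0.9, 4.6, 2.6]
width: 0.2
gripper_force: 3.6
```

Emit:
drive_tool --pt "0 0.2 -0.7 0 0 0 0" --pt "0 0 0 0 0 0 0"

```text
time: 4.75
position: [606.2, -38.3, 154.3]
orientation: [-1.958, -2.454, -0.001]
wrist_force: [-2.2, 8.4, 4.0]
width: 0.1
gripper_force: 5.2
```

Emit:
drive_tool --pt "0 0.1 -0.7 0 0 0 0" --pt "0 0 0 0 0 0 0"

```text
time: 4.92
position: [606.2, -38.4, 154.2]
orientation: [-1.957, -2.454, -0.002]
wrist_force: [-3.5, 12.9, 5.2]
width: 0.2
gripper_force: 7.3
```

Emit:
drive_tool --pt "0 -0.2 1.1 0 0 0 0" --pt "0 0 0 -1 0 0 0" --pt "0 0 0 -1 0 0 0" --pt "0 0 0 0 0 0 0"

```text
time: 5.25
position: [605.8, -38.3, 151.9]
orientation: [-1.958, -2.454, 0.001]
wrist_force: [-3.3, 5.8, 3.5]
width: -0.2
gripper_force: 4.3
```

Emit:
drive_tool --pt "0 0 0 -1 0 0 0" --pt "0 0 0 -1 0 0 0" --pt "0 0 0 0 0 0 0"

```text
time: 5.5
position: [605.7, -38.3, 149.8]
orientation: [-1.958, -2.454, 0.001]
wrist_force: [-4.8, 6.2, 3.9]
width: -0.0
gripper_force: 4.6
```

Emit:
drive_tool --pt "0 0 0 -1 0 0 0" --pt "0 0 0 0 0 0 0"

```text
time: 5.67
position: [605.6, -38.4, 148.8]
orientation: [-1.958, -2.454, 0.001]
wrist_force: [-5.0, 6.5, 2.9]
width: -0.1
gripper_force: 4.6
```

Emit:
drive_tool --pt "0 0 0 -1 0 0 0" --pt "0 0 0 0 0 0 0"

```text
time: 5.83
position: [605.6, -38.3, 147.8]
orientation: [-1.958, -2.454, 0.001]
wrist_force: [-5.9, 7.3, 3.9]
width: -0.2
gripper_force: 4.6
```

Emit:
drive_tool --pt "0 -0.8 0 -1 0 0 0" --pt "0 0 0 0 0 0 0"

```text
time: 6.0
position: [605.4, -38.4, 147.1]
orientation: [-1.959, -2.455, -0.001]
wrist_force: [-1.5, 6.3, 3.2]
width: -0.2
gripper_force: 4.1
```

Emit:
drive_tool --pt "0 0 0 -1 0 0 0" --pt "0 0 0 0 0 0 0"

```text
time: 6.17
position: [605.3, -38.4, 146.1]
orientation: [-1.959, -2.455, -0.0]
wrist_force: [-1.6, 5.6, 2.7]
width: -0.2
gripper_force: 4.4
```

Emit:
drive_tool --pt "0 0 0 -1 0 0 0" --pt "0 0 0 0 0 0 0"

```text
time: 6.33
position: [605.2, -38.4, 145.0]
orientation: [-1.959, -2.455, 0.0]
wrist_force: [-2.3, 5.4, 4.5]
width: 0.1
gripper_force: 4.3
```

Emit:
drive_tool --pt "0 0 0 -1 0 0 0" --pt "0 0 0 0 0 0 0"

```text
time: 6.5
position: [605.2, -38.4, 144.0]
orientation: [-1.959, -2.455, 0.0]
wrist_force: [-3.2, 6.0, 3.6]
width: 0.2
gripper_force: 4.4
```

Emit:
drive_tool --pt "0 0 0 -1 0 0 0" --pt "0 0 0 0 0 0 0"

```text
time: 6.67
position: [605.1, -38.4, 143.0]
orientation: [-1.959, -2.454, 0.0]
wrist_force: [-3.2, 5.9, 2.6]
width: -0.3
gripper_force: 5.5
```

Emit:
drive_tool --pt "0 -0.3 0 -1 0 0 0" --pt "0 0 0 0 0 0 0"

```text
time: 6.83
position: [605.0, -38.5, 142.1]
orientation: [-1.959, -2.455, -0.0]
wrist_force: [-1.4, 6.1, 4.1]
width: -0.0
gripper_force: 6.1
```

Emit:
drive_tool --pt "0 0 0 -1 0 0 0" --pt "0 0 0 0 0 0 0"

```text
time: 7.0
position: [605.0, -38.5, 141.1]
orientation: [-1.959, -2.455, -0.0]
wrist_force: [-2.1, 4.9, 4.3]
width: 0.4
gripper_force: 6.4
```

Emit:
drive_tool --pt "0 0 0 -1 0 0 0" --pt "0 0 0 0 0 0 0"

```text
time: 7.17
position: [605.0, -38.7, 140.1]
orientation: [-1.959, -2.455, 0.0]
wrist_force: [-2.9, 3.3, 3.3]
width: 0.2
gripper_force: 6.4
```

Emit:
drive_tool --pt "0 0 0 -1 0 0 0" --pt "0 0 0 0 0 0 0"

```text
time: 7.33
position: [605.0, -38.9, 139.0]
orientation: [-1.959, -2.455, 0.001]
wrist_force: [-3.4, 2.9, 3.2]
width: -0.1
gripper_force: 6.1
```

Emit:
drive_tool --pt "0 0 0 -1 0 0 0" --pt "0 0 0 0 0 0 0"

```text
time: 7.5
position: [605.0, -38.9, 138.0]
orientation: [-1.96, -2.455, 0.001]
wrist_force: [-4.5, 2.8, 4.5]
width: 0.1
gripper_force: 6.3
```

Emit:
drive_tool --pt "0 -0.3 0 0.8 0 0 0" --pt "0 0.2 -0.9 0 0 0 0" --pt "0 0.2 -0.9 0 0 0 0" --pt "0 0 0 0 0 0 0"

```text
time: 7.83
position: [604.5, -40.4, 138.7]
orientation: [-1.958, -2.454, 0.002]
wrist_force: [-8.4, 4.3, 2.9]
width: -0.5
gripper_force: 6.3
```

Emit:
drive_tool --pt "0 -1.2 -0.5 0 0 0 0" --pt "0 -0.5 -1.5 0 0 0 -1" --pt "0 -0.5 -1.5 0 0 0 -1" --pt "0 0 0 0 0 0 0"

```text
time: 8.17
position: [602.8, -44.5, 139.0]
orientation: [-2.005, -2.418, 0.001]
wrist_force: [-5.5, 1.4, 3.0]
width: -0.1
gripper_force: 3.3
```

Emit:
drive_tool --pt "0 -1.5 -1.5 0 0 0 -1" --pt "0 -1.2 -3 0 0 0 -2" --pt "0 -1.3 -3 0 0 0 -2" --pt "0 -1.4 -2.9 0 0 0 -2" --pt "0 0 0 0 0 0 0"

```text
time: 8.58
position: [597.5, -55.3, 139.1]
orientation: [2.15, 2.29, -0.001]
wrist_force: [-2.8, 0.3, 2.4]
width: -0.2
gripper_force: 1.4
```

Emit:
drive_tool --pt "0 -2.3 -4.2 0 0 0 -3" --pt "0 -2.5 -4.1 0 0 0 -3" --pt "0 -2.7 -3.9 0 0 0 -3" --pt "0 -2.9 -3.8 0 0 0 -3" --pt "0 -3.2 -3.6 0 0 0 -3"

```text
time: 9.0
position: [584.0, -74.0, 139.1]
orientation: [-2.429, -1.992, -0.0]
wrist_force: [-1.4, 4.8, 2.2]
width: 0.1
gripper_force: 3.0
```

```bash
python3 - <<'E'
from fit import *
cv2.imwrite("pics/s2.png",cv2.resize(bot.capture("side")[130:310,180:400],(733,600)))
s=bot.read_state();print(s["position"],s["wrist_force"])
E
```

```text
[583.64009452 -74.74996947 139.10542219] [-2.35193653 -1.84649201  2.13013348]
```

View pics/s2.png

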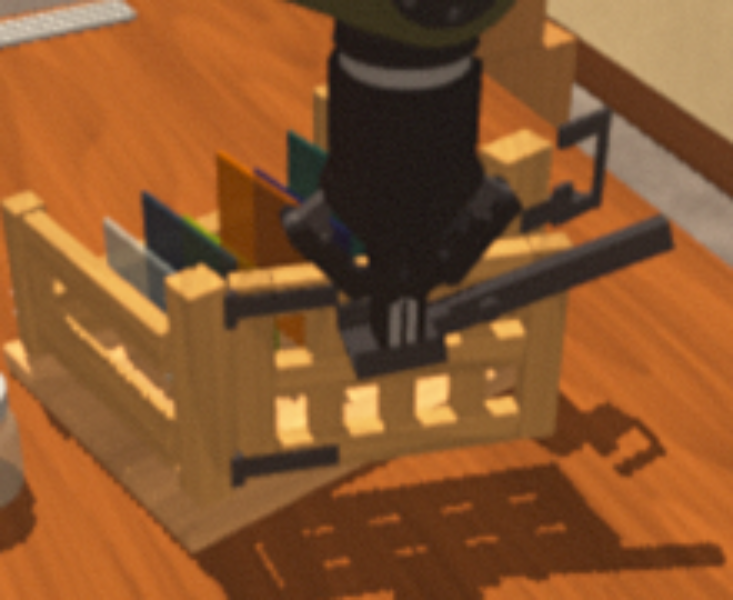

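Emit:
drive_tool --pt "0 -3.3 -3.4 0 0 0 -3" --pt "0 -3.5 -3.3 0 0 0 -3" --pt "0 -3.7 -3.1 0 0 0 -3" --pt "0 -3.8 -2.9 0 0 0 -3" --pt "0 -4 -2.7 0 0 0 -3"

```text
time: 9.47
position: [566.1, -89.6, 139.3]
orientation: [2.667, 1.659, 0.001]
wrist_force: [-0.1, 2.4, 2.8]
width: 0.0
gripper_force: 1.7
```

Emit:
drive_tool --pt "0 -4.1 -2.5 0 0 0 -3" --pt "0 -4.2 -2.3 0 0 0 -3" --pt "0 -4.3 -2 0 0 0 -3" --pt "0 -4.4 -1.8 0 0 0 -3" --pt "0 -4.5 -1.6 0 0 0 -3"

```text
time: 9.88
position: [544.8, -100.0, 139.4]
orientation: [2.86, 1.296, 0.002]
wrist_force: [1.3, -0.3, 2.8]
width: -0.0
gripper_force: 1.5
```

Emit:
drive_tool --pt "0 -4.6 -1.3 0 0 0 -3" --pt "0 -4.7 -1.1 0 0 0 -3" --pt "0 -4.7 -0.8 0 0 0 -3" --pt "0 -4.7 -0.6 0 0 0 -3" --pt "0 -4.8 -0.3 0 0 0 -3"

```text
time: 10.3
position: [521.3, -104.4, 139.5]
orientation: [3.005, 0.912, 0.003]
wrist_force: [1.5, -1.8, 2.8]
width: -0.1
gripper_force: 1.5
```

Emit:
drive_tool --pt "0 -4.8 -0.1 0 0 0 -3" --pt "0 -4.8 0.2 0 0 0 -3" --pt "0 -4.8 0.4 0 0 0 -3" --pt "0 -4.7 0.7 0 0 0 -3" --pt "0 -4.7 0.9 0 0 0 -3"

```text
time: 10.72
position: [497.5, -102.2, 139.5]
orientation: [3.098, 0.512, 0.003]
wrist_force: [1.9, -2.2, 3.4]
width: -0.1
gripper_force: 1.5
```

Emit:
drive_tool --pt "0 -3.5 0.9 0 0 0 -3" --pt "0 -2.5 0.7 0 0 0 -2" --pt "0 -2 0.6 0 0 0 -1" --pt "0 -1 0.3 0 0 0 0" --pt "0 0 0 0 0 0 0"

```text
time: 11.13
position: [488.1, -99.3, 139.2]
orientation: [3.121, 0.353, 0.001]
wrist_force: [-0.7, -1.8, 2.4]
width: -0.3
gripper_force: 1.3
```

```bash
python3 - <<'E'
from fit import *
v=np.load("rack.npy")
im=bot.capture("scene")
h=np.array(R(v,-100,100,164))
for th,c in((85,(255,0,0)),(90,(0,255,0)),(95,(0,0,255))):
    a=v[2]-np.pi/2-np.radians(th); p=proj("scene",[h,h+200*np.array([np.cos(a),np.sin(a),0])]).astype(int)
    cv2.line(im,tuple(map(int,p[0])),tuple(map(int,p[1])),c,1)
cv2.imwrite("pics/e.png",cv2.resize(im[90:310,150:430],(764,600),interpolation=2))
s=bot.read_state();print(s["position"],s["wrist_force"])
E
```

```text
[488.08550589 -99.33808588 139.15953449] [-0.20603612 -1.65773107  1.91583343]
```

View pics/e.png

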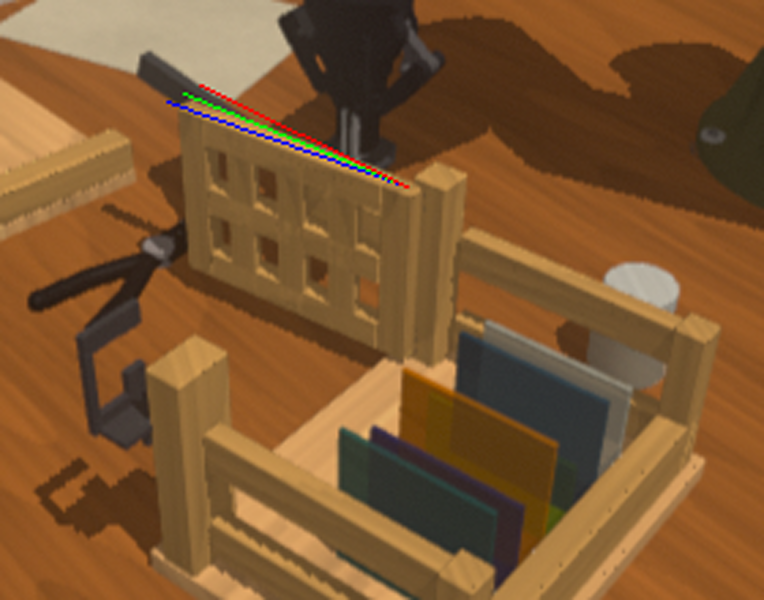

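Emit:
drive_tool --pt "0 -2.5 0.9 0 0 0 -2" --pt "0 -3 1.1 0 0 0 -2" --pt "0 -3 1.2 0 0 0 -2" --pt "0 -1.8 0.8 0 0 0 -1" --pt "0 0 0 0 0 0 0"

```text
time: 11.6
position: [477.4, -95.0, 139.0]
orientation: [-3.137, -0.16, 0.001]
wrist_force: [-2.5, -0.3, 2.5]
width: -0.2
gripper_force: 1.3
```

Emit:
drive_tool --pt "0 0.5 -0.2 2 0 0 0" --pt "0 0.5 -0.2 3 0 0 0" --pt "0 0.5 -0.2 4 0 0 0" --pt "0 0.5 -0.2 4 0 0 0" --pt "0 0.5 -0.2 4 0 0 0"

```text
time: 12.02
position: [480.4, -96.3, 156.7]
orientation: [3.137, 0.16, 0.001]
wrist_force: [-0.3, -1.9, 1.2]
width: -0.4
gripper_force: 1.0
```

Emit:
drive_tool --pt "0 0 0 4 0 0 0" --pt "0 0 0 4 0 0 0" --pt "0 0 0 10 0 0 0" --pt "0 0 0 20 0 0 0" --pt "0 0 0 30 0 0 0"

```text
time: 12.43
position: [479.3, -95.8, 223.6]
orientation: [-3.136, -0.159, 0.006]
wrist_force: [-0.3, 0.3, -0.4]
width: 0.2
gripper_force: 0.0
```

Emit:
drive_tool --pt "0 0 0 25 0 0 0" --pt "0 -30 0 20 0 0 0" --pt "0 -30 0 10 0 0 0" --pt "0 -30 0 0 0 0 0" --pt "0 0 0 0 0 0 0"

```text
time: 12.85
position: [387.2, -95.9, 280.5]
orientation: [3.137, 0.159, 0.003]
wrist_force: [-0.1, -0.5, 1.1]
width: -0.3
gripper_force: 0.0
```

```bash
python3 - <<'E'
from fit import *
v=np.load("rack.npy")
im=bot.capture("scene")
h=np.array(R(v,-100,100,164))
for th,c in((90,(0,255,0)),(97,(0,0,255))):
    a=v[2]-np.pi/2-np.radians(th); p=proj("scene",[h,h+200*np.array([np.cos(a),np.sin(a),0])]).astype(int)
    cv2.line(im,tuple(map(int,p[0])),tuple(map(int,p[1])),c,1)
cv2.imwrite("pics/f.png",cv2.resize(im[90:310,150:430],(764,600),interpolation=2))
s=bot.read_state();print(s["time"],s["position"],s["wrist_force"])
E
```

```text
12.9 [388.93411097 -96.1017036  280.42118125] [ 0.29874426 -0.40532359  0.20672   ]
```

View pics/f.png

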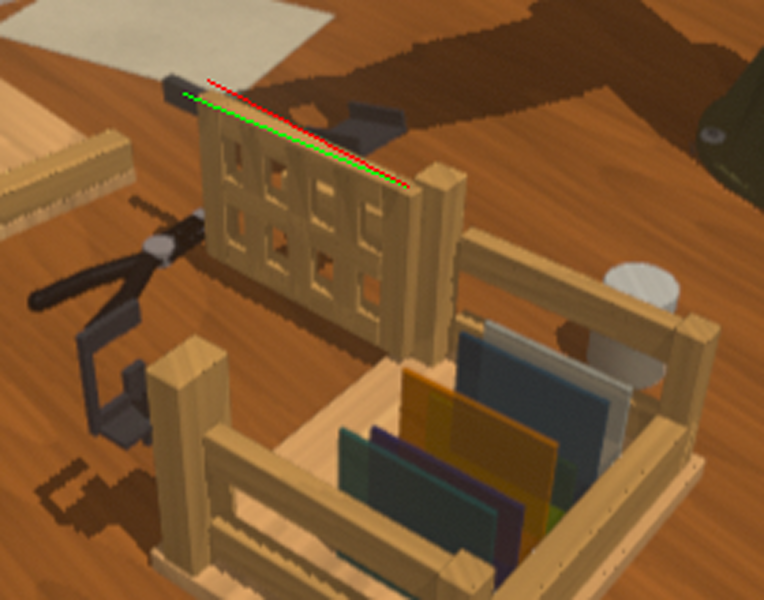

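```bash
cat > g.py <<'E'
from fit import *
v=np.load("rack.npy"); hx=[-100,100]
def score(D,n,th,dx,dy):
    t=np.radians(th);u=np.array([-np.sin(t),-np.cos(t)]);w=np.array([-np.cos(t),np.sin(t)]) # along gate, front normal (rack)
    s=np.linspace(0,1,60);L=[]
    for o in((-8,8) if n=="side" else (-8,)):
        for z in(24,164):
            L+=[R(v,*(np.array(hx)+u*(15+185*k)+w*o),z) for k in s]
        L+=[R(v,*(np.array(hx)+u*200+w*o),24+140*k) for k in s]
    X=np.array(L)+[dx,dy,0];p=proj(n,X)
    x=np.clip(p,0,[559,419]).astype(np.float32)
    d=cv2.remap(D,x[:,:1],x[:,1:],1).ravel();return np.minimum(d,4).mean()
for n in("scene","side"):
    im=bot.capture(n);cv2.imwrite(f"pics/g_{n}.png",im)
    D=cv2.distanceTransform(255-cv2.Canny(cv2.cvtColor(im,6),30,80),2,5)
    r=sorted((score(D,n,th,dx,dy),th,dx,dy) for th in range(82,105) for dx in range(-6,7,3) for dy in range(-6,7,3))
    print(n,[tuple(np.round(q,2)) for q in r[:8]],"no shift:",sorted((round(score(D,n,th,0,0),2),th) for th in range(82,105))[:4])
E
python3 g.py
```

```text
scene [(np.float64(0.83), np.float64(93.0), np.float64(-3.0), np.float64(6.0)), (np.float64(0.89), np.float64(92.0), np.float64(-6.0), np.float64(6.0)), (np.float64(0.92), np.float64(93.0), np.float64(-3.0), np.float64(3.0)), (np.float64(0.96), np.float64(94.0), np.float64(0.0), np.float64(6.0)), (np.float64(0.98), np.float64(95.0), np.float64(0.0), np.float64(3.0)), (np.float64(1.0), np.float64(94.0), np.float64(-3.0), np.float64(3.0)), (np.float64(1.01), np.float64(94.0), np.float64(0.0), np.float64(3.0)), (np.float64(1.03), np.float64(94.0), np.float64(-3.0), np.float64(6.0))] no shift: [(np.float32(1.04), 95), (np.float32(1.08), 94), (np.float32(1.25), 101), (np.float32(1.3), 96)]
side [(np.float64(1.34), np.float64(93.0), np.float64(-3.0), np.float64(6.0)), (np.float64(1.36), np.float64(94.0), np.float64(0.0), np.float64(6.0)), (np.float64(1.4), np.float64(92.0), np.float64(-3.0), np.float64(6.0)), (np.float64(1.43), np.float64(94.0), np.float64(0.0), np.float64(3.0)), (np.float64(1.43), np.float64(93.0), np.float64(0.0), np.float64(-6.0)), (np.float64(1.45), np.float64(91.0), np.float64(-3.0), np.float64(-6.0)), (np.float64(1.46), np.float64(92.0), np.float64(-3.0), np.float64(3.0)), (np.float64(1.46), np.float64(91.0), np.float64(-6.0), np.float64(6.0))] no shift: [(np.float32(1.53), 93), (np.float32(1.55), 94), (np.float32(1.71), 95), (np.float32(1.74), 92)]
```

Both cameras give a gate angle of about 93–95°, which is slightly beyond square. The lever is released and the arm is clear, so I'm handing in.

```bash
python3 -c "
from rig import bot
print(bot.hand_in())"
```

```text
the job is handed in; nothing more can be done
None
```

The gate is unlatched and standing open at about 94°, measured from both cameras; the lever is let go, the arm is clear, and the job was handed in at about 13 s, with no verdict reported back.

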